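Lock the clip-on shelf and nest the beakers on it

ROBOT

A 7-joint arm with a two-finger parallel gripper is mounted at the origin on the work surface. World frame = base frame: x ahead of the robot, y to its left, z up, the work surface at z = 0. Lengths are in m, angles in degrees, forces in N, time in s.
With the tool pointing down it reaches from about 0.425 to 0.875 m from the base axis. Payload 4.7 kg.
Tool frame: the origin (TCP) lies midway between the tips of the shut fingers; the grasp point (between the pads) lies env.grip_point_offset behind it (env.grip_point_offset is the distance from the TCP to the grasp point, in m); z points along the fingers, y is the line along which they close (so a half turn about z gives the same grasp; the last joint's range is limited). The gripper opens to 87 mm and grips with 3 to 60 N. Pads are 19 mm wide; open, the fingers measure 117 mm over their backs; the gripper's body (75 mm by 190 mm) begins 51 mm behind the grasp point.
Start: joints at [-73.505, 18.392, -4.016, 83.108, 1.295, 78.541, -3.26], TCP at [0.176, 0.626, 0.223] pointing down, gripper open.
Joint ranges: [-163.93, 163.93], [-17.29, 119.83], [-79.2, 71.16], [3.27, 140.29], [-89.18, 269.18], [5.43, 117.66], [-154.24, 154.24]. Speed limits (degrees/s): [147.25, 147.25, 180, 180, 180, 180, 180].

INTERFACE

Orientations are given as [roll, pitch, yaw] about the fixed x, y, z axes, in that order (R = Rz(yaw) Ry(pitch) Rx(roll)).
In Python, from cell import env gives the robot as it stands.
- The arm moves only by the shell command python3 -m creep 'ROWS' [FORCE]. ROWS is a JSON object of lists of equal length, an entry for each row: "translation": the shift along the tool's x, y, z in units of 0.08 m (1.0 is 0.08 m), a list of three; "turn": the turn, a rotation vector about the tool's x, y, z in units of 180 degrees (1.0 is 180 degrees), a list of three; "grip": the opening, from 0 (shut) to 1 (fully open). In form: {"translation": [[x, y, z], ...], "turn": [[ax, ay, az], ...], "grip": [grip, ...]}. A call has 1 to 5 rows; each row shifts and turns the commanded pose from where the row before left it, along the tool's axes as they then stand; what a row does not reach is not made up. A row lasts 1/8 s, in which the tool goes at most 62.5 mm and 10.7 degrees, less where a joint would pass 70% of its speed; a pose out of reach is approached as far as the arm can. A call with a number of a shift or a turn outside -1 to 1 is refused whole. A call with a gripper value outside its range is refused whole. The fingers move at their own pace and stop on an object; FORCE is the grip in N (left out, the last holds). Time passes only in rows, so rows that do not move let the fingers close. It gives the time, the measured TCP pose, the force, the opening and the grip force at its end, in the units of the state.
- env.get_obs(): the state, without advancing time (a new reading comes with each control period).
- env.read_camera(name): name is "side" or "top"; returns a dict with "frame" (400x640x3 uint8, red, green, blue), "z_map" (400x640 float32, m along the optical axis (not along the pixel's ray), 0 where there is no reading), "K" (3x3 intrinsics, pixels), "rvec" (rotation vector, rad) and "tvec" (3), from world to camera coordinates, as OpenCV has them. Camera axes: x right, y down, z forward; pixel columns grow to the right and rows downward; lengths in m; the calibration is good to about 2 mm. A picture is of the moment at which its call begins.
- env.sign_off(): hands the job in; it is judged then, once.
The state is a dict: "time_s": time; "qpos": joint angles; "joint_velocities": joint speeds; "effort": joint torques, N m; "tool_pos": TCP position; "tool_rot": TCP orientation; "force": force on the tool from outside, world axes, zero at the start; "wrist_torque": the same for the moment, N m; "grip_width": finger opening in m; "grasp_force": force on a finger pad.
Only numpy, scipy, OpenCV 4.12 (cv2) and the standard library are available. Lean on these libraries where they do the work, as an engineer would, in place of code of your own. Each camera call takes 0.05 s, during which the arm holds its last target. There are 200 camera calls.

TASK

First make the clip-on shelf safe: tighten its clamp by turning the black knob clockwise, in as many bites as it takes, until the pointer is up against the stop block; it is a safety knob that spins freely unless it is kept pressed down while it turns. Only then put all the plain steel beakers that are there (three or four) on the round cork mat on the shelf, nested one inside the other in size order with the widest outermost, upright and each resting on the floor of the next, and leave everything else where it is.

Things in the scene. Friction and masses are not known exactly. Their poses are not given: they have to be found in the camera images.
- clamp_screw (a joint): The clamp's screw, in rad tightened (clockwise from above): starts at 0 to 0.6, ends at a stop at 3.8; friction (0.06 N m) holds it. Its steel collar under the knob (54 mm wide) has a short red pointer sticking out past the knob's skirt, which points 3.8 - value rad anticlockwise of +x, so that at 3.8 it points straight away from the robot and meets a small dark stop block on the clamp.
- knob_grip (a point): Centre of the grip bar of the clamp's black safety knob: an upright bar 48 mm long (this frame's x), 13 mm thick (y), 26 mm high, on a round skirt 52 mm wide whose upper face is 13 mm below this point. It turns about the vertical through this point. Not pressed, this point is 70 mm above the counter and the knob spins freely both ways without the screw.
- plunger (a joint): How far the knob is pressed down, in m: 0 (up) to 0.008 (stop), against a spring of 2 N at the top and 6 N at the bottom. From 1 to 3 mm down, two lugs under the knob engage a crown of 8 on the screw, with up to 0.25 rad of play; if lugs meet tip to tip it goes no deeper until turned a little. Fully pressed it takes the screw along; let up, it turns back freely for another bite, even while held.
- mat_top (a point): Centre of the upper face of the round cork mat (140 mm wide, 3 mm thick, fixed) on the clip-on shelf; upper face 11 mm above the counter. It lies in the left or the right half of the shelf.
- shelf: White clip-on plastic shelf beyond the counter's far edge, fixed. Origin on the edge at counter height, midway along the shelf; x points away from the robot. Top 8 mm above the counter, x = -20 to 200 mm, 200 mm either side in y, lip 8 mm high round the outside. The clamp's aluminium upper arm (56 mm wide, top 30 mm above the counter) covers x = -92 to 8 mm at y = 0, the knob's axis at x = -55 mm.
- beaker_a_mid (a point): Centre, half-way up, of the widest and lowest of the plain steel beakers: round, open at the top, 68 mm outer diameter at the rim (2 mm less at the foot), 38 mm high, wall 3 mm, floor 4 mm thick; z runs from foot to mouth. At the start upright on the counter, or absent (None). It fits into the next wider one with 4 mm to spare all round and, nested, each stands 23 mm or more proud of the wider one.
- beaker_b_mid (a point): Centre, half-way up, of the second widest of the plain steel beakers: round, open at the top, 54 mm outer diameter at the rim (2 mm less at the foot), 57 mm high, wall 3 mm, floor 4 mm thick; z runs from foot to mouth. At the start upright on the counter, or absent (None). It fits into the next wider one with 4 mm to spare all round and, nested, each stands 23 mm or more proud of the wider one.
- beaker_c_mid (a point): Centre, half-way up, of the third widest of the plain steel beakers: round, open at the top, 40 mm outer diameter at the rim (2 mm less at the foot), 76 mm high, wall 3 mm, floor 4 mm thick; z runs from foot to mouth. At the start upright on the counter, or absent (None). It fits into the next wider one with 4 mm to spare all round and, nested, each stands 23 mm or more proud of the wider one.
- beaker_d_mid (a point): Centre, half-way up, of the narrowest and tallest of the plain steel beakers: round, open at the top, 26 mm outer diameter at the rim (2 mm less at the foot), 95 mm high, wall 3 mm, floor 4 mm thick; z runs from foot to mouth. At the start upright on the counter, or absent (None). It fits into the next wider one with 4 mm to spare all round and, nested, each stands 23 mm or more proud of the wider one.
- plate: White divided plate, 150 mm wide, 17 mm high, on the shelf in the half without the mat; origin under its centre. To be left alone.
- fork: Turquoise silicone fork, 140 mm long, lying on the shelf near its middle line; origin near its middle. To be left alone.
- spoon: Turquoise silicone spoon, 126 mm long, lying beside the fork; origin near its middle. To be left alone.
- ramekin: Glass ramekin, 72 mm wide, 40 mm high, on the counter; origin under its centre. Not one of the beakers. To be left alone.
- red_cup: Red bamboo cup, 68 mm wide, 70 mm high, on the counter; origin under its centre. Not one of the beakers. To be left alone.
- butter_dish: Blue ceramic butter dish, 90 x 130 mm, 50 mm high, on the counter; origin under its centre. To be left alone.
Not all that is in view belongs to the job. What is shaped like the part that bears beaker_b_mid but blue or green is not meant.

How it is judged:
By the outcome, as a careful person would: the job done as asked, in the order asked, and still so for the second after the job is handed in, with the robot touching nothing.
Of beaker_a, beaker_b, beaker_c, beaker_d only 3 to 4 are there at a start; the rules pass over those that are not, and their reading is None.
At some moment in a run one of beaker_a, beaker_b may be knocked a few centimetres aside while the robot is not near it.
It also fails if it takes over 210 s, if anything falls off the work surface, if the arm or the gripper's body presses on something with over 40 N, if the wrist force passes 120 N, or if a joint passes its speed limit or range.

## Working session

There is one attempt and no reset: what is moved stays moved. The work goes in short steps, Python scripts to look and compute and a shell command to move; the robot and the scene stay as the last step left them, time stands still between calls to the robot, and variables do not carry over. Pictures are saved under pics/ and viewed, at most 14 in all, crops included, and the job is handed in when it is done.

```bash
ls; mkdir -p pics
cat > h.py <<'E'
import numpy as np, cv2
from cell import env
from scipy.spatial.transform import Rotation as R
def cam(n,save=None):
    c=env.read_camera(n)
    if save: cv2.imwrite('pics/'+save,c['frame'][:,:,::-1])
    return c
def world(c):
    # per-pixel world points from depth
    K=c['K'];z=c['z_map'];v,u=np.mgrid[:400,:640]
    P=np.stack([(u-K[0,2])/K[0,0]*z,(v-K[1,2])/K[1,1]*z,z],-1)
    M=cv2.Rodrigues(np.array(c['rvec'],float))[0]
    return (P-np.array(c['tvec']).ravel())@M
def ray(c,u,v,h):
    K=c['K'];M=cv2.Rodrigues(np.array(c['rvec'],float))[0]
    o=-M.T@np.array(c['tvec']).ravel();d=M.T@np.linalg.inv(K)@np.array([u,v,1.])
    return o+d*(h-o[2])/d[2]
def st():
    o=env.get_obs();print({k:np.round(o[k],4).tolist() for k in('time_s','tool_pos','tool_rot','force','grip_width','grasp_force','qpos')});return o
def rows(goal,yaw=None):
    """shift (units) in tool axes to the world goal, tool down"""
    o=env.get_obs();Rt=R.from_euler('xyz',o['tool_rot'],degrees=True)
    print('shift units',np.round(Rt.inv().apply(np.array(goal)-o['tool_pos'])/.08,3))
E
python3 - <<'E'
from h import *
o=st();print(env.grip_point_offset)
for n in('top','side'):
    c=cam(n,n+'0.png');print(n,c['K'].tolist(),c['rvec'],c['tvec']);M=cv2.Rodrigues(np.array(c['rvec'],float))[0];print(-M.T@np.array(c['tvec']).ravel())
E
```

```text
pics
{'time_s': 0.0, 'tool_pos': [0.1756, 0.6252, 0.2214], 'tool_rot': [-179.887, 0.0073, 164.3178], 'force': [0.4539, -0.4104, -0.181], 'grip_width': 0.087, 'grasp_force': 0.0, 'qpos': [-73.5066, 18.4392, -4.0167, 83.1794, 1.2968, 78.5398, -3.2601]}
0.0187
top [[383.3725621933367, 0.0, 323.07726415278546], [0.0, 383.3725621933367, 200.14920999741267], [0.0, 0.0, 1.0]] [ 2.15434863 -2.18972281  0.12448475] [-0.01954805  0.44364698  1.01752051]
[ 0.3344484  -0.01581225  1.05851169]
side [[421.04696922020713, 0.0, 319.45173520574895], [0.0, 421.04696922020713, 195.0390790032247], [0.0, 0.0, 1.0]] [ 0.10784244 -2.80643954  1.30185702] [0.45463719 0.0976931  1.08711063]
[0.38015166 0.80137494 0.78187681]
```

View pics/top0.png

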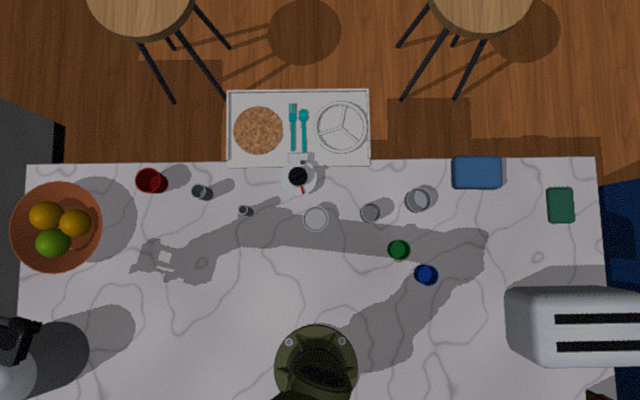

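View pics/side0.png

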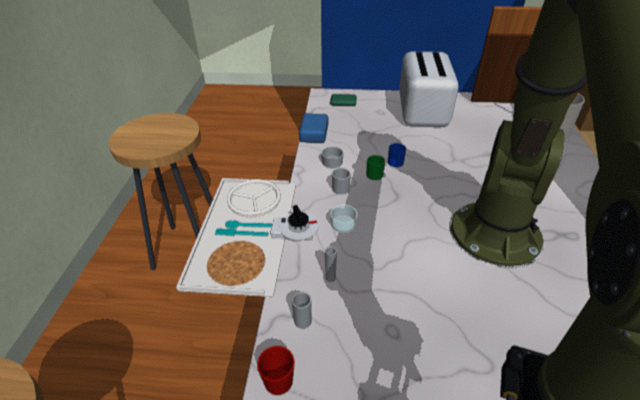

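Top view: mat (258,130), knob (298,177) with red pointer (302,188), beakers a (417,200), b (370,212), c (202,192), d (245,210), ramekin (315,218); all four are present.

```bash
cat > meas.py <<'E'
from h import *
def beakers(c,names='abcd'):
    W=world(c);f=c['frame'].astype(int);sat=f.max(2)-f.min(2)
    lab=((W[...,2]>.012)&(W[...,2]<.12)&(c['z_map']>0)).astype(np.uint8)
    n,L,s,ce=cv2.connectedComponentsWithStats(lab)
    for i in range(1,n):
        if s[i,4]<30: continue
        m=L==i;P=W[m];h=np.percentile(P[:,2],97);T=P[P[:,2]>h-.008]
        (x,y),r=cv2.minEnclosingCircle(T[:,:2].astype(np.float32))
        print(np.round(ce[i]),'n',s[i,4],'h %.3f'%h,'xy %.3f %.3f'%(x,y),'d %.3f'%(2*r),'sat',int(np.median(sat[m])))
if __name__=='__main__':
    c=cam('top');beakers(c)
    f=c['frame'].astype(int);W=world(c)
    hsv=cv2.cvtColor(c['frame'],cv2.COLOR_RGB2HSV)
    # mat
    m=np.zeros((400,640),bool);m[100:162,228:288]=1
    mm=(m&(hsv[...,1]>90)&(hsv[...,0]<20)).astype(np.uint8)
    cn=max(cv2.findContours(mm,0,2)[0],key=cv2.contourArea);(u,v),a,b=cv2.fitEllipse(cn);print('mat',u,v,a,ray(c,u,v,.011))
    # pointer/red
    red=(f[...,0]>120)&(f[...,1]<90)&(f[...,2]<90);red[:,:270]=0;red[:,330:]=0
    v,u=np.nonzero(red);print('red',u.mean(),v.mean(),len(u),[ray(c,a,b,.035)[:2].round(3).tolist() for a,b in zip(u,v)][:12])
    # black knob
    bk=(f.max(2)<45)&(W[...,2]>.04);bk[:,:270]=0;bk[:,330:]=0;bk[:150]=0;bk[200:]=0
    v,u=np.nonzero(bk);print('knob',u.mean(),v.mean(),len(u),ray(c,u.mean(),v.mean(),.06))
    # shelf edge
    for v0 in(110,130):
        print([ (x,ray(c,x,v0,.016)[:2].round(3).tolist()) for x in (227,369)])
    I=cv2.resize(c['frame'][150:240,180:440],None,fx=3,fy=3,interpolation=2);cv2.imwrite('pics/crop1.png',I[:,:,::-1])
E
python3 meas.py
```

```text
[328. 121.] n 2170 h 0.026 xy 0.662 0.041 d 0.439 sat 3
[293. 125.] n 149 h 0.016 xy 0.653 0.054 d 0.135 sat 101
[299. 169.] n 1377 h 0.082 xy 0.503 0.039 d 0.047 sat 6
[477. 173.] n 1695 h 0.052 xy 0.512 -0.446 d 0.143 sat 65
[150. 181.] n 533 h 0.071 xy 0.499 0.428 d 0.069 sat 39
[ 54. 227.] n 6310 h 0.094 xy 0.380 0.657 d 0.137 sat 60
[201. 192.] n 247 h 0.076 xy 0.468 0.296 d 0.041 sat 4
[419. 200.] n 191 h 0.038 xy 0.439 -0.285 d 0.069 sat 7
[561. 206.] n 928 h 0.026 xy 0.420 -0.678 d 0.110 sat 38
[372. 212.] n 154 h 0.058 xy 0.407 -0.153 d 0.054 sat 6
[245. 210.] n 128 h 0.096 xy 0.416 0.176 d 0.026 sat 5
[315. 218.] n 187 h 0.042 xy 0.393 -0.005 d 0.072 sat 6
[400. 250.] n 196 h 0.058 xy 0.307 -0.226 d 0.055 sat 30
[427. 275.] n 244 h 0.057 xy 0.240 -0.295 d 0.054 sat 43
[528. 312.] n 1651 h 0.118 xy 0.125 -0.628 d 0.289 sat 6
[ 64. 352.] n 2208 h 0.116 xy 0.054 0.657 d 0.138 sat 4
[313. 352.] n 1614 h 0.110 xy 0.032 0.001 d 0.113 sat 12
[344. 342.] n 84 h 0.018 xy 0.066 -0.080 d 0.052 sat 9
[597. 397.] n 121 h 0.060 xy -0.071 -0.718 d 0.012 sat 20
mat 257.6451416015625 130.11880493164062 (46.31413269042969, 48.31941604614258) [0.64440553 0.15280623 0.011     ]
red 305.3627450980392 90.11274509803921 204 [[1.014, -0.045], [1.014, -0.047], [1.012, 0.063], [1.011, -0.039], [1.011, -0.044], [1.011, -0.047], [1.009, 0.069], [1.008, -0.044], [1.008, -0.047], [1.003, 0.114], [0.997, 0.114], [0.982, 0.114]]
knob 297.58039215686273 175.8862745098039 255 [0.50476092 0.03972042 0.06      ]
[(227, [0.702, 0.238]), (369, [0.696, -0.16])]
[(227, [0.644, 0.237]), (369, [0.639, -0.158])]
```

View pics/crop1.png

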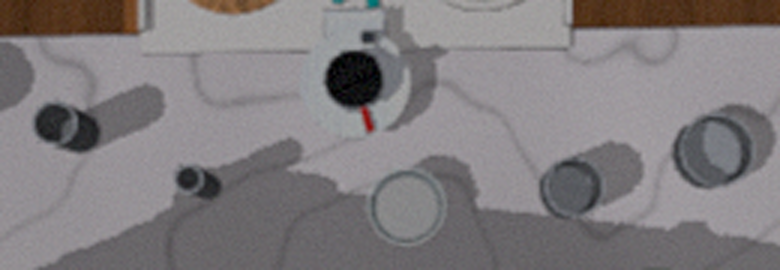

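```bash
cat > knob.py <<'E'
from h import *
def knob(c):
    W=world(c);w=(slice(150,205),slice(270,330));P=W[w].reshape(-1,3);C=c['frame'][w].astype(int).reshape(-1,3)
    T=P[(P[:,2]>.070)&(P[:,2]<.09)&(C.max(1)<60)]
    r=cv2.minAreaRect((T[:,:2]*1000).astype(np.float32));print('bar',r)
    t=(T-T.mean(0))[:,:2];e=np.linalg.eigh(t.T@t)[1][:,1];print('bar dir deg',np.degrees(np.arctan2(e[1],e[0])))
    m=(C[:,0]>C[:,1]+50)&(C[:,0]>C[:,2]+50);red=P[m]
    print('red',red.mean(0),m.sum());d=red.mean(0)[:2]-np.array(r[0])/1000;a=np.arctan2(d[1],d[0])%(2*np.pi);print('pointer deg',np.degrees(a),'value',3.8-a)
if __name__=='__main__':
    knob(cam('top'));rows([.504,.039,.2214])
E
python3 knob.py
```

```text
bar ((504.7262878417969, 39.972511291503906), (13.17090892791748, 45.264835357666016), 28.097318649291992)
bar dir deg 117.66414026825927
red [0.47176473 0.02970669 0.03553525] 19
pointer deg 197.29910920686385 value 0.3564809330883678
shift units [-5.933 -5.948  0.013]
```

```bash
python3 -m creep '{"translation":[[-0.4,-0.4,0],[-0.4,-0.4,0],[-0.4,-0.4,0],[-0.4,-0.4,0],[-0.4,-0.4,0]],"turn":[[0,0,0],[0,0,0],[0,0,0],[0,0,0],[0,0,0]],"grip":[1,1,1,1,1]}'; python3 -c "
from h import *
st();rows([.504,.039,.2214])"
```

```text
time_s: 0.82
tool_pos: [0.2872, 0.427, 0.2225]
tool_rot: [180.0, 0.0, 164.3]
force: [0.9, -0.2, 0.3]
grip_width: 0.0874
grasp_force: 0.0
{'time_s': 0.825, 'tool_pos': [0.2872, 0.427, 0.2225], 'tool_rot': [179.9915, 0.0051, 164.3126], 'force': [0.9416, -0.2153, 0.3461], 'grip_width': 0.0874, 'grasp_force': 0.0, 'qpos': [-61.2844, 1.9426, 2.3009, 102.2567, -0.0777, 75.7928, 15.3468]}
shift units [-3.921 -3.937  0.014]
```

```bash
python3 -m creep '{"translation":[[-0.5,-0.5,0],[-0.5,-0.5,0],[-0.5,-0.5,0],[-0.5,-0.5,0],[-0.5,-0.5,0]],"turn":[[0,0,0],[0,0,0],[0,0,0],[0,0,0],[0,0,0]],"grip":[1,1,1,1,1]}';python3 -m creep '{"translation":[[-0.5,-0.5,0],[-0.5,-0.5,0],[-0.42,-0.44,0],[0,0,0],[0,0,0]],"turn":[[0,0,0],[0,0,0],[0,0,0],[0,0,0.05],[0,0,0.05]],"grip":[1,1,1,1,1]}'; python3 -m creep '{"translation":[[0,0,0],[0,0,0],[0,0,0],[0,0,0]],"turn":[[0,0,0.05],[0,0,0.05],[0,0,0.058],[0,0,0]],"grip":[1,1,1,1]}'; python3 -c "
from h import *
st();rows([.5045,.0395,.075])"
```

```text
time_s: 1.45
tool_pos: [0.4256, 0.1802, 0.2227]
tool_rot: [180.0, 0.0, 164.3]
force: [1.2, 0.4, 0.9]
grip_width: 0.0871
grasp_force: 0.0
time_s: 2.08
tool_pos: [0.5033, 0.0394, 0.2224]
tool_rot: [-180.0, -0.0, 145.9]
force: [-0.1, 0.7, -0.4]
grip_width: 0.0871
grasp_force: 0.0
time_s: 2.58
tool_pos: [0.5031, 0.0402, 0.2225]
tool_rot: [-180.0, -0.0, 118.0]
force: [-0.2, -0.3, -0.3]
grip_width: 0.087
grasp_force: 0.0
{'time_s': 2.575, 'tool_pos': [0.5031, 0.0402, 0.2225], 'tool_rot': [-179.9962, -0.0069, 117.9876], 'force': [-0.1557, -0.282, -0.2705], 'grip_width': 0.087, 'grasp_force': 0.0, 'qpos': [-37.4409, -0.1413, 30.0477, 104.3503, 0.0676, 75.7779, 20.5777]}
shift units [-0.016  0.011  1.844]
```

```bash
python3 -m creep '{"translation":[[-0.02,0.01,0.6],[0,0,0.6],[0,0,0.5],[0,0,0.3],[0,0,0]],"turn":[[0,0,0],[0,0,0],[0,0,0],[0,0,0],[0,0,0]],"grip":[1,1,1,0.7,0.5]}';python3 -m creep '{"translation":[[0,0,0],[0,0,0],[0,0,0],[0,0,0]],"turn":[[0,0,0],[0,0,0],[0,0,0],[0,0,0]],"grip":[0.2,0,0,0]}' 25; python3 -c "
from h import *
st()"
```

```text
time_s: 3.2
tool_pos: [0.503, 0.0389, 0.0609]
tool_rot: [-179.8, -0.0, 118.0]
force: [0.2, 0.4, 0.3]
grip_width: 0.0743
grasp_force: 0.0
time_s: 3.7
tool_pos: [0.5051, 0.0393, 0.0631]
tool_rot: [179.9, 0.0, 117.9]
force: [-0.9, -0.1, 0.0]
grip_width: 0.0346
grasp_force: 0.0
{'time_s': 3.7, 'tool_pos': [0.5051, 0.0393, 0.0631], 'tool_rot': [179.9369, 0.0009, 117.8862], 'force': [-0.9352, -0.1115, 0.0395], 'grip_width': 0.0346, 'grasp_force': 0.0, 'qpos': [-35.6145, 9.7988, 30.5668, 114.7037, -5.9564, 56.9211, 25.7252]}
```

```bash
python3 -m creep '{"translation":[[0,0,0],[0,0,0],[0,0,0],[0,0,0]],"turn":[[0,0,0],[0,0,0],[0,0,0],[0,0,0]],"grip":[0,0,0,0]}' 25; python3 -c "
from h import *
st()"
```

```text
time_s: 4.2
tool_pos: [0.5052, 0.0395, 0.0627]
tool_rot: [179.9, 0.0, 117.9]
force: [1.4, 2.1, -2.1]
grip_width: 0.0129
grasp_force: 25.0
{'time_s': 4.2, 'tool_pos': [0.5052, 0.0395, 0.0627], 'tool_rot': [179.9343, 0.0152, 117.8815], 'force': [1.4017, 2.0923, -2.1077], 'grip_width': 0.0129, 'grasp_force': 24.9852, 'qpos': [-35.6142, 9.8499, 30.5542, 114.7083, -5.9742, 56.8641, 25.7186]}
```

```bash
python3 -m creep '{"translation":[[0,0,0],[0,0,0],[0,0,0],[0,0,0],[0,0,0]],"turn":[[0,0,-0.055],[0,0,-0.055],[0,0,-0.055],[0,0,-0.055],[0,0,-0.055]],"grip":[0,0,0,0,0]}';python3 -m creep '{"translation":[[0,0,0],[0,0,0],[0,0,0],[0,0,0],[0,0,0]],"turn":[[0,0,-0.055],[0,0,-0.055],[0,0,-0.055],[0,0,-0.055],[0,0,-0.055]],"grip":[0,0,0,0,0]}'; python3 -c "
from h import *
st()
from knob import *
knob(cam('top','k2.png'))"
```

```text
time_s: 4.82
tool_pos: [0.5056, 0.0398, 0.0627]
tool_rot: [179.9, 0.1, 167.7]
force: [3.0, 0.8, -2.6]
grip_width: 0.0129
grasp_force: 25.0
time_s: 5.45
tool_pos: [0.5055, 0.0404, 0.0627]
tool_rot: [-180.0, 0.1, -142.8]
force: [3.3, 3.1, -2.5]
grip_width: 0.0128
grasp_force: 25.0
{'time_s': 5.45, 'tool_pos': [0.5055, 0.0404, 0.0627], 'tool_rot': [-179.9972, 0.1325, -142.7658], 'force': [3.2928, 3.063, -2.501], 'grip_width': 0.0128, 'grasp_force': 24.9861, 'qpos': [-26.7213, 9.3638, 20.7539, 114.4098, -4.0308, 56.7742, 123.2178]}
bar ((0.0, 0.0), (0.0, 0.0), 0.0)
bar dir deg 90.0
red [nan nan nan] 0
pointer deg nan value nanknob.py:6: RuntimeWarning: Mean of empty slice.
  t=(T-T.mean(0))[:,:2];e=np.linalg.eigh(t.T@t)[1][:,1];print('bar dir deg',np.degrees(np.arctan2(e[1],e[0])))
  ret = um.true_divide(
knob.py:8: RuntimeWarning: Mean of empty slice.
  print('red',red.mean(0),m.sum());d=red.mean(0)[:2]-np.array(r[0])/1000;a=np.arctan2(d[1],d[0])%(2*np.pi);print('pointer deg',np.degrees(a),'value',3.8-a)
```

```bash
python3 -m creep '{"translation":[[0,0,0.05],[0,0,0.06],[0,0,0],[0,0,0],[0,0,0]],"turn":[[0,0,0],[0,0,0],[0,0,0.02],[0,0,0.03],[0,0,0.03]],"grip":[0,0,0,0,0]}' 35; python3 -c "
from h import *
st()"
```

```text
time_s: 6.12
tool_pos: [0.5057, 0.0402, 0.0547]
tool_rot: [180.0, 0.1, -157.8]
force: [0.8, 3.6, 4.3]
grip_width: 0.0129
grasp_force: 35.0
{'time_s': 6.125, 'tool_pos': [0.5057, 0.0402, 0.0547], 'tool_rot': [179.9646, 0.1336, -157.8377], 'force': [0.8214, 3.6138, 4.3313], 'grip_width': 0.0129, 'grasp_force': 34.9929, 'qpos': [-27.9895, 10.0732, 22.2313, 114.8092, -4.6739, 55.8226, 108.7158]}
```

```bash
python3 -m creep '{"translation":[[0,0,0.02],[0,0,0],[0,0,0],[0,0,0],[0,0,0]],"turn":[[0,0,0.05],[0,0,0.05],[0,0,0.05],[0,0,0.05],[0,0,0.05]],"grip":[0,0,0,0,0]}' 35;python3 -m creep '{"translation":[[0,0,0],[0,0,0],[0,0,0],[0,0,0],[0,0,0]],"turn":[[0,0,0.05],[0,0,0.05],[0,0,0.05],[0,0,0.05],[0,0,0.05]],"grip":[0,0,0,0,0]}'; python3 -c "
from h import *
st();print(env.get_obs()['wrist_torque'])
c=cam('side','s2.png');I=cv2.resize(c['frame'][190:260,260:350],None,fx=6,fy=6,interpolation=2);cv2.imwrite('pics/s2c.png',I[:,:,::-1])"
```

```text
time_s: 6.75
tool_pos: [0.5057, 0.0397, 0.0544]
tool_rot: [179.9, 0.0, 157.0]
force: [-3.1, 2.1, 16.8]
grip_width: 0.013
grasp_force: 35.0
time_s: 7.38
tool_pos: [0.5054, 0.0394, 0.0544]
tool_rot: [179.9, -0.1, 112.0]
force: [-3.0, 2.2, 16.7]
grip_width: 0.0129
grasp_force: 35.0
{'time_s': 7.375, 'tool_pos': [0.5054, 0.0394, 0.0544], 'tool_rot': [179.9432, -0.0589, 112.0177], 'force': [-3.0419, 2.2422, 16.6997], 'grip_width': 0.0129, 'grasp_force': 35.0033, 'qpos': [-36.7755, 10.7268, 32.0175, 115.0872, -6.9286, 55.9454, 20.6965]}
[0.24188137 1.08110094 0.08817181]
```

View pics/s2c.png

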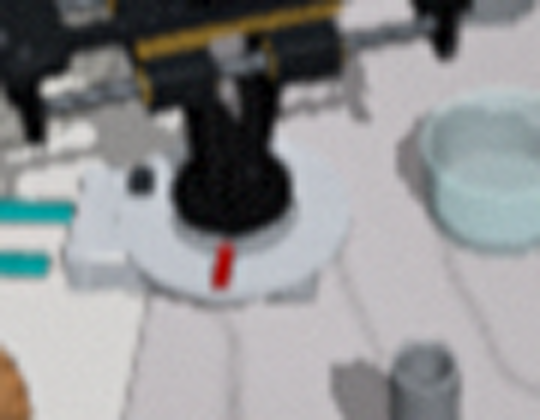

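The pointer (crop 222,265) now points to +y (about 95°), so the screw is following. Continue.

```bash
python3 -m creep '{"translation":[[0,0,0],[0,0,0],[0,0,0],[0,0,0],[0,0,0]],"turn":[[0,0,0.05],[0,0,0.05],[0,0,0.05],[0,0,0.05],[0,0,0.05]],"grip":[0,0,0,0,0]}' 35;python3 -m creep '{"translation":[[0,0,0],[0,0,0],[0,0,0],[0,0,0],[0,0,0]],"turn":[[0,0,0.04],[0,0,0.04],[0,0,0.04],[0,0,0.03],[0,0,0.03]],"grip":[0,0,0,0,0]}'; python3 -c "
from h import *
st();print(env.get_obs()['wrist_torque'])
c=cam('side','s3.png');I=cv2.resize(c['frame'][190:260,260:350],None,fx=6,fy=6,interpolation=2);cv2.imwrite('pics/s3c.png',I[:,:,::-1])"
```

```text
time_s: 8.05
tool_pos: [0.5049, 0.0395, 0.0544]
tool_rot: [-179.9, -0.1, 67.0]
force: [-5.2, 1.4, 18.9]
grip_width: 0.0127
grasp_force: 35.0
time_s: 8.68
tool_pos: [0.5047, 0.0397, 0.0544]
tool_rot: [-179.9, -0.0, 34.7]
force: [-6.4, 2.8, 20.0]
grip_width: 0.0127
grasp_force: 35.0
{'time_s': 8.675, 'tool_pos': [0.5047, 0.0397, 0.0544], 'tool_rot': [-179.8541, -0.0079, 34.7342], 'force': [-6.36, 2.847, 20.0272], 'grip_width': 0.0127, 'grasp_force': 35.0056, 'qpos': [-45.4501, 11.8189, 41.7757, 115.3407, -9.6045, 56.2321, -54.1668]}
[ 4.09510354e-01  1.65001767e+00 -8.93157354e-05]
```

View pics/s3c.png

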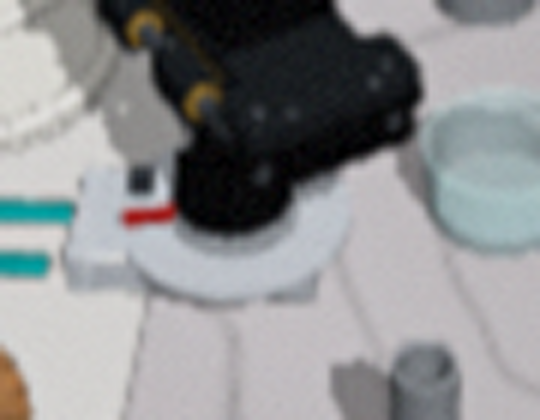

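```bash
python3 -m creep '{"translation":[[0,0,0],[0,0,0],[0,0,0],[0,0,0]],"turn":[[0,0,0.025],[0,0,0.025],[0,0,0.025],[0,0,0]],"grip":[0,0,0,0]}'; python3 -c "
from h import *
st();print(env.get_obs()['wrist_torque'])";python3 -m creep '{"translation":[[0,0,0],[0,0,0],[0,0,0],[0,0,0]],"turn":[[0,0,0.012],[0,0,0.012],[0,0,0],[0,0,0]],"grip":[0,0,0,0]}'; python3 -c "
from h import *
st();print(env.get_obs()['wrist_torque'])
c=cam('side','s4.png');I=cv2.resize(c['frame'][190:260,260:350],None,fx=6,fy=6,interpolation=2);cv2.imwrite('pics/s4c.png',I[:,:,::-1])"
```

```text
time_s: 9.22
tool_pos: [0.5047, 0.0399, 0.0544]
tool_rot: [-179.8, 0.0, 21.4]
force: [-6.8, 2.5, 20.0]
grip_width: 0.0129
grasp_force: 35.0
{'time_s': 9.225, 'tool_pos': [0.5047, 0.0399, 0.0544], 'tool_rot': [-179.8487, 0.0317, 21.3927], 'force': [-6.8212, 2.5456, 20.0185], 'grip_width': 0.0129, 'grasp_force': 35.0145, 'qpos': [-47.1285, 12.1118, 43.6883, 115.3815, -10.1959, 56.2962, -66.9809]}
[0.4397282  1.6809269  0.08037009]
time_s: 9.72
tool_pos: [0.5047, 0.0399, 0.0544]
tool_rot: [-179.9, 0.0, 17.2]
force: [-6.8, 2.5, 20.4]
grip_width: 0.0129
grasp_force: 35.4
{'time_s': 9.725, 'tool_pos': [0.5047, 0.0399, 0.0544], 'tool_rot': [-179.8794, 0.0424, 17.2208], 'force': [-6.7747, 2.4993, 20.4163], 'grip_width': 0.0129, 'grasp_force': 35.4343, 'qpos': [-47.6741, 12.2117, 44.2866, 115.393, -10.3554, 56.3057, -71.0233]}
[0.42588892 1.55406164 0.65672444]
```

View pics/s4c.png

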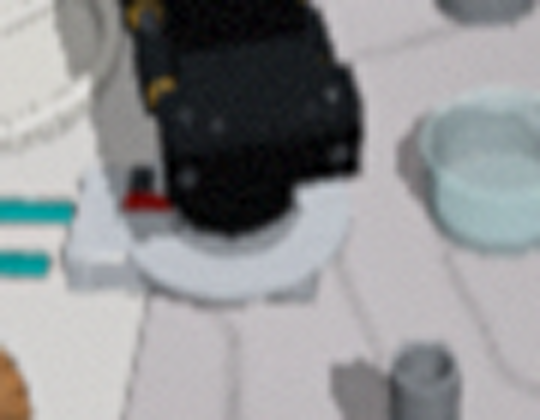

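Torque rose to 0.66 N m with the pointer (crop 150,203) against the block (140,180): tight. Let up and release, then check.

```bash
python3 -m creep '{"translation":[[0,0,-0.12],[0,0,0],[0,0,0],[0,0,0],[0,0,0]],"turn":[[0,0,0],[0,0,0],[0,0,0],[0,0,0],[0,0,0]],"grip":[0,0,1,1,1]}';python3 -m creep '{"translation":[[0,0,-0.4],[0,0,-0.6],[0,0,-0.6],[0,0,-0.2],[0,0,0]],"turn":[[0,0,0],[0,0,0],[0,0,0],[0,0,-0.05],[0,0,-0.05]],"grip":[1,1,1,1,1]}'; python3 -c "
from h import *
st();rows([.439,-.285,.2])
c=cam('side','s5.png');I=cv2.resize(c['frame'][130:280,240:390],None,fx=4,fy=4,interpolation=2);cv2.imwrite('pics/s5c.png',I[:,:,::-1])"
```

```text
time_s: 10.4
tool_pos: [0.5044, 0.0384, 0.0614]
tool_rot: [180.0, 0.1, 17.2]
force: [0.1, 0.2, 0.1]
grip_width: 0.0348
grasp_force: 0.0
time_s: 11.02
tool_pos: [0.5058, 0.0389, 0.2074]
tool_rot: [180.0, -0.2, 35.5]
force: [-0.8, 0.3, -0.8]
grip_width: 0.083
grasp_force: 0.0
{'time_s': 11.025, 'tool_pos': [0.5058, 0.0389, 0.2074], 'tool_rot': [179.9535, -0.1773, 35.5149], 'force': [-0.8133, 0.2798, -0.7587], 'grip_width': 0.083, 'grasp_force': 0.0, 'qpos': [-51.9253, 0.2333, 45.1835, 105.8096, -0.2187, 73.8484, -61.167]}
shift units [-3.032  2.811  0.086]
```

View pics/s5c.png

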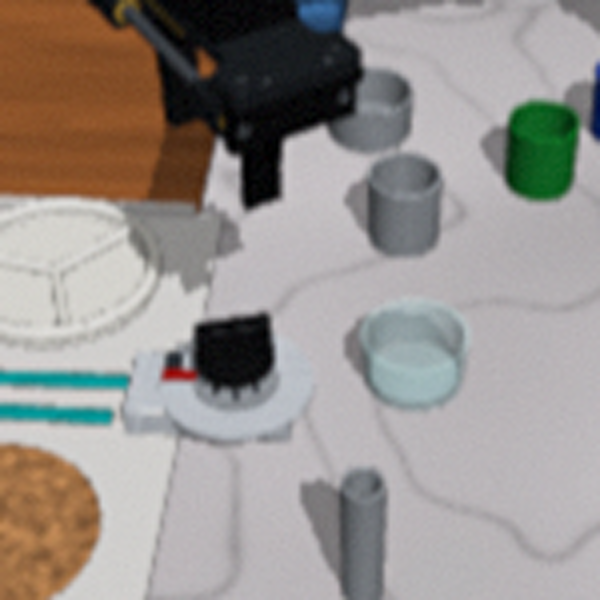

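Pointer (180,375) still against the block (172,358). Now beaker a.

```bash
python3 -m creep '{"translation":[[-0.5,0.47,0],[-0.5,0.47,0],[-0.5,0.47,0],[-0.5,0.47,0],[-0.5,0.47,0]],"turn":[[0,0,0],[0,0,0],[0,0,0],[0,0,0],[0,0,0]],"grip":[1,1,1,1,1]}';python3 -m creep '{"translation":[[-0.5,0.47,0],[0,0,0],[0,0,0],[0,0,0]],"turn":[[0,0,0],[0,0,-0.055],[0,0,-0.055],[0,0,0]],"grip":[1,1,1,1]}'; python3 -c "
from meas import *
st();rows([.439,-.285,.012])
beakers(cam('top'))"
```

```text
time_s: 11.7
tool_pos: [0.4489, -0.2316, 0.2055]
tool_rot: [-180.0, -0.0, 35.1]
force: [0.1, 0.4, 0.4]
grip_width: 0.0872
grasp_force: 0.0
time_s: 12.2
tool_pos: [0.4384, -0.2839, 0.2054]
tool_rot: [-180.0, 0.0, 54.8]
force: [-0.1, -0.6, 0.0]
grip_width: 0.087
grasp_force: 0.0
{'time_s': 12.2, 'tool_pos': [0.4384, -0.2839, 0.2054], 'tool_rot': [-179.9605, 0.0359, 54.798], 'force': [-0.0836, -0.5773, 0.0493], 'grip_width': 0.087, 'grasp_force': 0.0, 'qpos': [-31.6957, 4.5605, 65.3188, 104.2654, -4.2762, 73.9101, -0.4578]}
shift units [-0.006  0.016  2.417]
[328. 121.] n 2168 h 0.025 xy 0.660 0.040 d 0.441 sat 3
[292. 120.] n 123 h 0.016 xy 0.668 0.060 d 0.099 sat 112
[303. 116.] n 74 h 0.017 xy 0.679 0.028 d 0.046 sat 129
[299. 173.] n 1291 h 0.082 xy 0.504 0.040 d 0.048 sat 6
[150. 181.] n 529 h 0.071 xy 0.497 0.429 d 0.070 sat 45
[ 54. 227.] n 6310 h 0.094 xy 0.382 0.657 d 0.137 sat 66
[201. 192.] n 249 h 0.076 xy 0.467 0.295 d 0.041 sat 5
[414. 196.] n 102 h 0.039 xy 0.440 -0.283 d 0.067 sat 7
[564. 209.] n 673 h 0.027 xy 0.420 -0.677 d 0.109 sat 41
[372. 212.] n 152 h 0.059 xy 0.407 -0.153 d 0.054 sat 6
[245. 210.] n 126 h 0.096 xy 0.416 0.176 d 0.026 sat 5
[315. 218.] n 187 h 0.042 xy 0.393 -0.005 d 0.072 sat 6
[400. 250.] n 199 h 0.057 xy 0.307 -0.226 d 0.055 sat 50
[420. 272.] n 102 h 0.057 xy 0.245 -0.286 d 0.048 sat 77
[529. 312.] n 1624 h 0.118 xy 0.125 -0.627 d 0.289 sat 6
[ 63. 351.] n 2316 h 0.117 xy 0.054 0.671 d 0.143 sat 4
[315. 353.] n 1746 h 0.111 xy 0.016 -0.001 d 0.125 sat 13
[352. 356.] n 34 h 0.015 xy 0.031 -0.097 d 0.039 sat 18
[597. 396.] n 123 h 0.061 xy -0.072 -0.718 d 0.013 sat 21
```

```bash
python3 -m creep '{"translation":[[0,0.01,0.6],[0,0,0.6],[0,0,0.6],[0,0,0.4],[0,0,0.2]],"turn":[[0,0,0],[0,0,0],[0,0,0],[0,0,0],[0,0,0]],"grip":[1,1,1,1,1]}' 20;python3 -m creep '{"translation":[[0,0,0],[0,0,0],[0,0,0],[0,0,0],[0,0,0]],"turn":[[0,0,0],[0,0,0],[0,0,0],[0,0,0],[0,0,0]],"grip":[0.8,0.6,0.6,0.5,0.5]}' 20; python3 -c "
from h import *
st()"
```

```text
time_s: 12.88
tool_pos: [0.4386, -0.2834, 0.012]
tool_rot: [-179.9, 0.1, 54.9]
force: [-1.1, 0.9, 0.2]
grip_width: 0.0868
grasp_force: 0.0
time_s: 13.5
tool_pos: [0.4406, -0.2843, 0.015]
tool_rot: [179.9, -0.1, 55.0]
force: [-1.2, 0.5, 7.5]
grip_width: 0.066
grasp_force: 19.9
{'time_s': 13.5, 'tool_pos': [0.4406, -0.2843, 0.015], 'tool_rot': [179.9021, -0.0764, 55.0467], 'force': [-1.1898, 0.5421, 7.5362], 'grip_width': 0.066, 'grasp_force': 19.9026, 'qpos': [-18.8384, 23.2358, 56.8617, 114.9384, -24.1141, 54.2639, 15.4327]}
```

```bash
python3 -m creep '{"translation":[[0,0,-0.3],[0,0,-0.5],[0,0,-0.6],[0,0,-0.5],[0,0,0]],"turn":[[0,0,0],[0,0,0],[0,0,0],[0,0,0],[0,0,0]],"grip":[0.5,0.5,0.5,0.5,0.5]}' 25; python3 -c "
from h import *
st();rows([.644,.153,.165])"
```

```text
time_s: 14.12
tool_pos: [0.4416, -0.285, 0.1686]
tool_rot: [179.7, -0.2, 55.1]
force: [-0.3, 0.1, -1.4]
grip_width: 0.0654
grasp_force: 25.0
{'time_s': 14.125, 'tool_pos': [0.4416, -0.285, 0.1686], 'tool_rot': [179.6712, -0.202, 55.0688], 'force': [-0.264, 0.0741, -1.4139], 'grip_width': 0.0654, 'grasp_force': 25.0061, 'qpos': [-30.8502, 8.3551, 66.3808, 106.932, -8.3856, 69.5721, 3.2743]}
shift units [ 5.937 -1.061  0.06 ]
```

```bash
python3 -m creep '{"translation":[[0.59,-0.1,0],[0.59,-0.1,0],[0.59,-0.1,0],[0.59,-0.1,0],[0.59,-0.1,0]],"turn":[[0,0,0],[0,0,0],[0,0,0],[0,0,0],[0,0,0]],"grip":[0.5,0.5,0.5,0.5,0.5]}';python3 -m creep '{"translation":[[0.59,-0.1,0],[0.59,-0.1,0],[0.59,-0.1,0],[0.59,-0.1,0],[0.59,-0.1,0]],"turn":[[0,0,0],[0,0,0],[0,0,0],[0,0,0],[0,0,0]],"grip":[0.5,0.5,0.5,0.5,0.5]}'; python3 -c "
from h import *
st();rows([.644,.153,.03])"
```

```text
time_s: 14.75
tool_pos: [0.5416, -0.0659, 0.1644]
tool_rot: [-179.9, 0.0, 55.1]
force: [1.2, -0.3, -0.7]
grip_width: 0.0658
grasp_force: 25.0
time_s: 15.38
tool_pos: [0.6441, 0.1501, 0.1637]
tool_rot: [-179.9, 0.1, 55.0]
force: [1.0, 0.4, -0.2]
grip_width: 0.0653
grasp_force: 25.0
{'time_s': 15.375, 'tool_pos': [0.6441, 0.1501, 0.1637], 'tool_rot': [-179.8955, 0.0999, 55.0459], 'force': [0.9772, 0.393, -0.1522], 'grip_width': 0.0653, 'grasp_force': 25.0043, 'qpos': [-51.7597, 28.0971, 49.7115, 87.1528, -21.8206, 75.0519, -34.6214]}
shift units [ 0.032 -0.018  1.671]
```

```bash
python3 -m creep '{"translation":[[0.03,-0.02,0.5],[0,0,0.5],[0,0,0.4],[0,0,0.2],[0,0,0.05]],"turn":[[0,0,0],[0,0,0],[0,0,0],[0,0,0],[0,0,0]],"grip":[0.5,0.5,0.5,0.5,0.5]}';python3 -m creep '{"translation":[[0,0,0],[0,0,0],[0,0,0]],"turn":[[0,0,0],[0,0,0],[0,0,0]],"grip":[0.5,0.5,0.5]}'; python3 -c "
from h import *
st();rows([.644,.153,.026])"
```

```text
time_s: 16.0
tool_pos: [0.6436, 0.1513, 0.0323]
tool_rot: [-179.9, 0.1, 55.0]
force: [-0.4, 1.2, -1.8]
grip_width: 0.066
grasp_force: 25.0
time_s: 16.38
tool_pos: [0.6451, 0.1518, 0.0349]
tool_rot: [180.0, -0.1, 55.1]
force: [-0.0, -0.4, -1.5]
grip_width: 0.0658
grasp_force: 25.0
{'time_s': 16.375, 'tool_pos': [0.6451, 0.1518, 0.0349], 'tool_rot': [179.9507, -0.0933, 55.0589], 'force': [-0.0398, -0.362, -1.4977], 'grip_width': 0.0658, 'grasp_force': 25.0055, 'qpos': [-49.1577, 34.9842, 45.5192, 93.8019, -27.4116, 62.8337, -30.9845]}
shift units [ 0.004 -0.02   0.111]
```

```bash
python3 -m creep '{"translation":[[0,-0.01,0.04],[0,0,0.04],[0,0,0.03],[0,0,0],[0,0,0]],"turn":[[0,0,0],[0,0,0],[0,0,0],[0,0,0],[0,0,0]],"grip":[0.5,0.5,0.5,0.5,0.5]}'; python3 -m creep '{"translation":[[0,0,0.02],[0,0,0]],"turn":[[0,0,0],[0,0,0]],"grip":[0.5,0.5]}'
```

```text
time_s: 17.0
tool_pos: [0.6436, 0.1522, 0.0262]
tool_rot: [-179.9, -0.0, 55.1]
force: [-3.8, -0.0, 6.7]
grip_width: 0.0659
grasp_force: 24.9
time_s: 17.25
tool_pos: [0.6436, 0.1523, 0.0261]
tool_rot: [-179.9, -0.0, 55.1]
force: [-7.6, -0.4, 17.4]
grip_width: 0.0657
grasp_force: 24.8
```

```bash
python3 -m creep '{"translation":[[0,0,-0.02],[0,0,0],[0,0,0],[0,0,0],[0,0,0]],"turn":[[0,0,0],[0,0,0],[0,0,0],[0,0,0],[0,0,0]],"grip":[0.6,0.8,1,1,1]}';python3 -m creep '{"translation":[[0,0,-0.4],[0,0,-0.6],[0,0,-0.7],[0,0,-0.4],[0,0,0]],"turn":[[0,0,0],[0,0,0],[0,0,0],[0,0,0],[0,0,0]],"grip":[1,1,1,1,1]}'; python3 -c "
from h import *
st();rows([.407,-.153,.195])"
```

```text
time_s: 17.88
tool_pos: [0.6438, 0.152, 0.0248]
tool_rot: [180.0, 0.0, 55.1]
force: [-0.1, -0.5, 0.1]
grip_width: 0.0855
grasp_force: 0.0
time_s: 18.5
tool_pos: [0.6457, 0.152, 0.1963]
tool_rot: [179.8, -0.3, 55.0]
force: [-0.3, 0.9, -1.2]
grip_width: 0.0868
grasp_force: 0.0
{'time_s': 18.5, 'tool_pos': [0.6457, 0.152, 0.1963], 'tool_rot': [179.8004, -0.2726, 55.0449], 'force': [-0.2949, 0.8744, -1.2401], 'grip_width': 0.0868, 'grasp_force': 0.0, 'qpos': [-52.3753, 26.7258, 50.5819, 85.0034, -20.9078, 77.7512, -35.441]}
shift units [-4.834 -0.261 -0.008]
```

```bash
python3 -m creep '{"translation":[[-0.54,-0.03,0],[-0.54,-0.03,0],[-0.54,-0.03,0],[-0.54,-0.03,0],[-0.54,-0.03,0]],"turn":[[0,0,0],[0,0,0],[0,0,0],[0,0,0],[0,0,0]],"grip":[1,1,1,1,1]}';python3 -m creep '{"translation":[[-0.54,-0.03,0],[-0.54,-0.03,0],[-0.54,-0.03,0],[-0.5,-0.03,0],[0,0,0]],"turn":[[0,0,0],[0,0,0],[0,0,0],[0,0,0],[0,0,-0.05]],"grip":[1,1,1,1,1]}'; python3 -c "
from meas import *
st()
beakers(cam('top','t6.png'))
rows([.407,-.153,.039])"
```

```text
time_s: 19.12
tool_pos: [0.5086, -0.0191, 0.1915]
tool_rot: [-179.9, 0.1, 55.1]
force: [0.4, -0.8, 1.2]
grip_width: 0.0868
grasp_force: 0.0
time_s: 19.75
tool_pos: [0.4025, -0.1551, 0.1919]
tool_rot: [-179.9, -0.0, 63.8]
force: [0.7, 0.4, 0.8]
grip_width: 0.087
grasp_force: 0.0
{'time_s': 19.75, 'tool_pos': [0.4025, -0.1551, 0.1919], 'tool_rot': [-179.9061, -0.0305, 63.8395], 'force': [0.6585, 0.3651, 0.8497], 'grip_width': 0.087, 'grasp_force': 0.0, 'qpos': [-42.5125, -16.7601, 52.276, 116.0511, 13.6062, 74.8875, -21.2364]}
[328. 121.] n 2212 h 0.025 xy 0.672 0.039 d 0.430 sat 3
[292. 127.] n 142 h 0.016 xy 0.650 0.059 d 0.135 sat 110
[299. 169.] n 1366 h 0.082 xy 0.505 0.040 d 0.048 sat 6
[257. 128.] n 541 h 0.050 xy 0.643 0.151 d 0.069 sat 8
[485. 172.] n 1145 h 0.052 xy 0.514 -0.455 d 0.127 sat 53
[150. 181.] n 528 h 0.071 xy 0.499 0.428 d 0.068 sat 44
[ 54. 227.] n 6298 h 0.095 xy 0.382 0.654 d 0.140 sat 65
[201. 192.] n 250 h 0.077 xy 0.467 0.295 d 0.040 sat 5
[561. 206.] n 920 h 0.027 xy 0.419 -0.679 d 0.110 sat 40
[364. 210.] n 43 h 0.058 xy 0.413 -0.141 d 0.045 sat 7
[245. 210.] n 129 h 0.095 xy 0.415 0.177 d 0.026 sat 5
[315. 218.] n 183 h 0.041 xy 0.393 -0.005 d 0.072 sat 6
[528. 312.] n 1645 h 0.117 xy 0.125 -0.628 d 0.289 sat 5
[ 63. 351.] n 2317 h 0.117 xy 0.053 0.671 d 0.144 sat 4
[315. 352.] n 1755 h 0.111 xy 0.016 -0.001 d 0.125 sat 13
[597. 396.] n 123 h 0.060 xy -0.071 -0.718 d 0.013 sat 20
shift units [0.023 0.041 1.912]
```

View pics/t6.png

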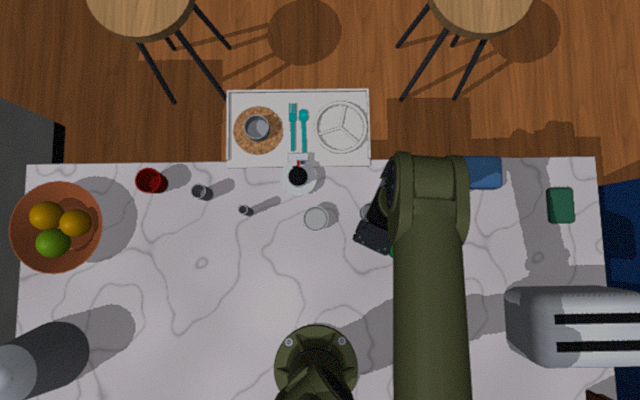

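Beaker a sits on the mat (257,128); the arm hides part of b (364,210), so I check b from the side.

```bash
python3 -m creep '{"translation":[[0.02,0.04,0.2],[0,0,0.2]],"turn":[[0,0,0],[0,0,0]],"grip":[1,1]}';python3 -c "
from meas import *
st()
beakers(cam('side'))
rows([.407,-.153,.039])"
```

```text
time_s: 20.05
tool_pos: [0.4087, -0.1509, 0.1599]
tool_rot: [-180.0, 0.0, 64.0]
force: [1.5, -1.2, -1.1]
grip_width: 0.0869
grasp_force: 0.0
{'time_s': 20.05, 'tool_pos': [0.4087, -0.1509, 0.1599], 'tool_rot': [-179.9694, 0.018, 63.9898], 'force': [1.5425, -1.2389, -1.0904], 'grip_width': 0.0869, 'grasp_force': 0.0, 'qpos': [-44.0879, -13.8359, 55.0873, 118.1467, 12.0305, 70.3187, -19.9186]}
[67. 60.] n 4572 h 0.117 xy 1.622 -1.030 d 1.134 sat 15
[324.  35.] n 156 h 0.115 xy 0.535 -1.223 d 0.031 sat 77
[422.  37.] n 2920 h 0.117 xy 0.076 -1.229 d 0.580 sat 79
[611.  77.] n 543 h 0.019 xy -0.681 -0.947 d 0.204 sat 57
[425. 109.] n 1517 h 0.117 xy 0.130 -0.604 d 0.257 sat 7
[498.  86.] n 1299 h 0.117 xy -0.155 -0.712 d 0.174 sat 36
[575. 102.] n 30 h 0.119 xy -0.347 -0.513 d 0.030 sat 4
[568. 123.] n 351 h 0.116 xy -0.320 -0.458 d 0.061 sat 5
[310. 130.] n 480 h 0.051 xy 0.517 -0.442 d 0.139 sat 53
[396. 154.] n 328 h 0.056 xy 0.242 -0.292 d 0.059 sat 115
[375. 166.] n 350 h 0.056 xy 0.308 -0.224 d 0.057 sat 75
[341. 179.] n 376 h 0.056 xy 0.407 -0.152 d 0.055 sat 8
[239. 217.] n 1699 h 0.025 xy 0.660 0.044 d 0.433 sat 5
[498. 232.] n 3318 h 0.115 xy 0.005 0.009 d 0.128 sat 20
[343. 217.] n 442 h 0.040 xy 0.395 -0.003 d 0.073 sat 18
[289. 226.] n 1280 h 0.081 xy 0.506 0.041 d 0.048 sat 10
[242. 232.] n 146 h 0.016 xy 0.649 0.062 d 0.122 sat 134
[235. 256.] n 743 h 0.049 xy 0.644 0.153 d 0.073 sat 9
[330. 262.] n 343 h 0.094 xy 0.416 0.178 d 0.028 sat 8
[302. 309.] n 571 h 0.076 xy 0.466 0.296 d 0.043 sat 8
[276. 368.] n 1178 h 0.070 xy 0.499 0.429 d 0.069 sat 93
shift units [-0.024  0.017  1.487]
```

```bash
python3 -m creep '{"translation":[[-0.02,0.01,0.5],[0,0,0.5],[0,0,0.35],[0,0,0.15],[0,0,0]],"turn":[[0,0,0],[0,0,0],[0,0,0],[0,0,0],[0,0,0]],"grip":[1,1,1,0.9,0.8]}' 15;python3 -m creep '{"translation":[[0,0,0],[0,0,0],[0,0,0],[0,0,0],[0,0,0]],"turn":[[0,0,0],[0,0,0],[0,0,0],[0,0,0],[0,0,0]],"grip":[0.6,0.4,0.3,0.3,0.3]}'; python3 -c "
from h import *
st()"
```

```text
time_s: 20.72
tool_pos: [0.4076, -0.153, 0.0399]
tool_rot: [-179.9, 0.2, 64.0]
force: [0.1, -0.8, 0.2]
grip_width: 0.0751
grasp_force: 0.0
time_s: 21.35
tool_pos: [0.409, -0.1532, 0.0414]
tool_rot: [-180.0, -0.1, 64.0]
force: [-2.1, 1.9, 6.0]
grip_width: 0.0521
grasp_force: 15.0
{'time_s': 21.35, 'tool_pos': [0.409, -0.1532, 0.0414], 'tool_rot': [-179.9902, -0.0579, 64.0489], 'force': [-2.1141, 1.8522, 5.9544], 'grip_width': 0.0521, 'grasp_force': 15.0004, 'qpos': [-46.6143, 3.5339, 66.1536, 125.3794, -4.1072, 53.2643, -3.9927]}
```

```bash
python3 -m creep '{"translation":[[0,0,-0.3],[0,0,-0.5],[0,0,-0.5],[0,0,-0.2],[0,0,0]],"turn":[[0,0,0],[0,0,0],[0,0,0],[0,0,0],[0,0,0]],"grip":[0.3,0.3,0.3,0.3,0.3]}' 20; python3 -c "
from h import *
st();rows([.6435,.152,.16])"
```

```text
time_s: 21.98
tool_pos: [0.4098, -0.1535, 0.1618]
tool_rot: [179.9, -0.1, 64.0]
force: [-0.1, 0.0, -0.6]
grip_width: 0.0518
grasp_force: 20.0
{'time_s': 21.975, 'tool_pos': [0.4098, -0.1535, 0.1618], 'tool_rot': [179.8573, -0.128, 64.0402], 'force': [-0.1489, 0.0152, -0.6267], 'grip_width': 0.0518, 'grasp_force': 19.9998, 'qpos': [-46.2656, -14.9325, 56.9736, 117.9511, 13.1506, 70.6237, -20.5518]}
shift units [4.713 0.955 0.035]
```

```bash
python3 -m creep '{"translation":[[0.5,0.1,0],[0.5,0.1,0],[0.5,0.1,0],[0.5,0.1,0],[0.5,0.1,0]],"turn":[[0,0,0],[0,0,0],[0,0,0],[0,0,0],[0,0,0]],"grip":[0.3,0.3,0.3,0.3,0.3]}';python3 -m creep '{"translation":[[0.5,0.1,0],[0.5,0.1,0],[0.5,0.1,0],[0.5,0.1,0],[0.2,0.05,0]],"turn":[[0,0,0],[0,0,0],[0,0,0],[0,0,0],[0,0,0]],"grip":[0.3,0.3,0.3,0.3,0.3]}'; python3 -m creep '{"translation":[[0,0,0],[0,0,0]],"turn":[[0,0,0],[0,0,0]],"grip":[0.3,0.3]}';python3 -c "
from h import *
st();rows([.6435,.152,.11])
c=cam('side','s7.png');c2=cam('top','t7.png');I=np.hstack([cv2.resize(c['frame'][190:290,180:290],(440,400)),cv2.resize(c2['frame'][90:180,210:309],(440,400))]);cv2.imwrite('pics/c7.png',cv2.resize(I,(800,364))[:,:,::-1])
W=world(c);m=(W[...,2]>.05)&(W[...,2]<.19)&(abs(W[...,0]-.645)<.06)&(abs(W[...,1]-.15)<.06)
f=c['frame'];g=m&(f.max(2)>70)&(W[...,2]<.17);P=W[g]
for z in np.arange(.09,.17,.01):
    T=P[abs(P[:,2]-z)<.005]
    if len(T)>3: print(round(z,3),T[:,:2].min(0),T[:,:2].max(0),len(T))"
```

```text
time_s: 22.6
tool_pos: [0.5323, 0.0096, 0.1594]
tool_rot: [-180.0, 0.1, 64.0]
force: [-0.2, -0.3, -0.7]
grip_width: 0.0521
grasp_force: 20.0
time_s: 23.22
tool_pos: [0.6416, 0.1537, 0.1585]
tool_rot: [-179.9, 0.2, 64.2]
force: [0.4, 0.1, -1.0]
grip_width: 0.0519
grasp_force: 20.0
time_s: 23.48
tool_pos: [0.641, 0.149, 0.1607]
tool_rot: [-180.0, 0.1, 63.9]
force: [0.0, -0.5, -1.0]
grip_width: 0.0523
grasp_force: 20.0
{'time_s': 23.475, 'tool_pos': [0.641, 0.149, 0.1607], 'tool_rot': [-179.9878, 0.0878, 63.8989], 'force': [0.0176, -0.5417, -0.9825], 'grip_width': 0.0523, 'grasp_force': 19.9997, 'qpos': [-52.0349, 27.7143, 49.6883, 87.9433, -21.5274, 74.4501, -25.86]}
shift units [0.049 0.012 0.634]
0.12 [0.61563203 0.1488588 ] [0.65954708 0.17568934] 46
0.13 [0.61405999 0.12153888] [0.6618137  0.17535205] 79
0.14 [0.61478144 0.12380119] [0.66570956 0.17532306] 114
0.15 [0.6151609  0.12141195] [0.66423965 0.17634856] 110
0.16 [0.60709435 0.12401886] [0.67609605 0.1760493 ] 112
0.17 [0.62235882 0.12606848] [0.66672496 0.17548173] 53
```

View pics/c7.png

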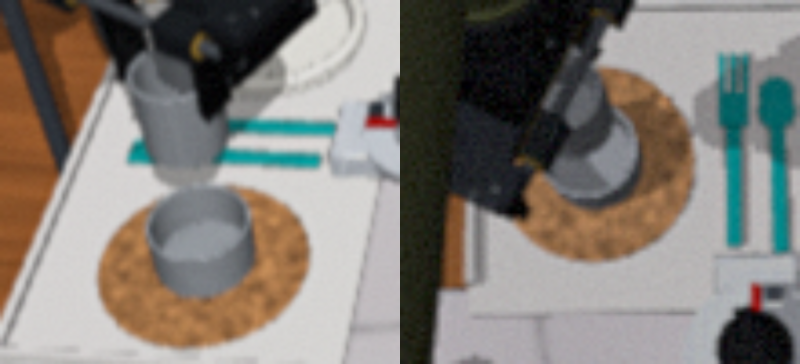

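b is held upright above a (a at 200,240 in the left crop). Correct and lower.

```bash
python3 -m creep '{"translation":[[0.05,0.01,0.3],[0,0,0.3],[0,0,0],[0,0,0]],"turn":[[0,0,0],[0,0,0],[0,0,0],[0,0,0]],"grip":[0.3,0.3,0.3,0.3]}';python3 -c "
from h import *
st();rows([.6435,.152,.058])"
```

```text
time_s: 24.08
tool_pos: [0.6443, 0.1545, 0.1131]
tool_rot: [180.0, -0.0, 64.0]
force: [0.1, -0.6, -0.3]
grip_width: 0.0523
grasp_force: 20.0
{'time_s': 24.075, 'tool_pos': [0.6443, 0.1545, 0.1131], 'tool_rot': [179.9819, -0.0053, 64.0366], 'force': [0.146, -0.642, -0.3062], 'grip_width': 0.0523, 'grasp_force': 20.0, 'qpos': [-51.1659, 30.4349, 48.1163, 90.2009, -23.651, 70.0308, -24.7547]}
shift units [-0.033  0.005  0.688]
```

```bash
python3 -m creep '{"translation":[[-0.03,0,0],[0,0,0.15],[0,0,0.15],[0,0,0.15],[0,0,0]],"turn":[[0,0,0],[0,0,0],[0,0,0],[0,0,0],[0,0,0]],"grip":[0.3,0.3,0.3,0.3,0.3]}';python3 -c "
from h import *
st();rows([.6435,.152,.056])"
```

```text
time_s: 24.7
tool_pos: [0.642, 0.1525, 0.0752]
tool_rot: [-179.9, 0.1, 64.1]
force: [-0.3, 0.4, -1.3]
grip_width: 0.0522
grasp_force: 20.0
{'time_s': 24.7, 'tool_pos': [0.642, 0.1525, 0.0752], 'tool_rot': [-179.8871, 0.1116, 64.0556], 'force': [-0.3299, 0.3511, -1.3229], 'grip_width': 0.0522, 'grasp_force': 19.9998, 'qpos': [-50.351, 32.3286, 46.9301, 92.3504, -25.1615, 66.5987, -23.5499]}
shift units [0.004 0.02  0.241]
```

```bash
python3 -m creep '{"translation":[[0,0.01,0.1],[0,0,0.08],[0,0,0.04],[0,0,0.02],[0,0,0]],"turn":[[0,0,0],[0,0,0],[0,0,0],[0,0,0],[0,0,0]],"grip":[0.3,0.3,0.3,0.3,0.3]}';python3 -c "
from h import *
st()"
```

```text
time_s: 25.32
tool_pos: [0.6439, 0.1522, 0.0578]
tool_rot: [180.0, -0.0, 64.1]
force: [0.2, 0.2, -1.2]
grip_width: 0.0521
grasp_force: 20.0
{'time_s': 25.325, 'tool_pos': [0.6439, 0.1522, 0.0578], 'tool_rot': [179.9965, -0.0094, 64.0539], 'force': [0.1664, 0.2171, -1.169], 'grip_width': 0.0521, 'grasp_force': 19.9997, 'qpos': [-49.7852, 33.439, 46.2659, 92.997, -26.0897, 64.9022, -22.9068]}
```

```bash
python3 -m creep '{"translation":[[0,0,0.02],[0,0,0.01],[0,0,0]],"turn":[[0,0,0],[0,0,0],[0,0,0]],"grip":[0.3,0.3,0.3]}'; python3 -m creep '{"translation":[[0,0,0],[0,0,0],[0,0,0],[0,0,0],[0,0,-0.2]],"turn":[[0,0,0],[0,0,0],[0,0,0],[0,0,0],[0,0,0]],"grip":[0.6,0.8,0.9,0.9,0.9]}'; python3 -m creep '{"translation":[[0,0,-0.5],[0,0,-0.6],[0,0,-0.5],[0,0,0],[0,0,0]],"turn":[[0,0,0],[0,0,0],[0,0,0],[0,0,0],[0,0,0]],"grip":[0.9,0.9,0.9,0.9,0.9]}';python3 -c "
from meas import *
st();beakers(cam('side'));rows([.467,.2955,.2])"
```

```text
time_s: 25.7
tool_pos: [0.6441, 0.1523, 0.0565]
tool_rot: [180.0, -0.1, 64.1]
force: [-1.9, 0.4, 5.1]
grip_width: 0.052
grasp_force: 20.0
time_s: 26.32
tool_pos: [0.6427, 0.1521, 0.0705]
tool_rot: [-179.9, 0.1, 64.1]
force: [-0.6, -0.6, -0.2]
grip_width: 0.0769
grasp_force: 0.0
time_s: 26.95
tool_pos: [0.6436, 0.1522, 0.1996]
tool_rot: [-180.0, -0.0, 64.1]
force: [0.5, -0.6, -0.7]
grip_width: 0.0784
grasp_force: 0.0
{'time_s': 26.95, 'tool_pos': [0.6436, 0.1522, 0.1996], 'tool_rot': [-179.9917, -0.0259, 64.0529], 'force': [0.4518, -0.6214, -0.6658], 'grip_width': 0.0784, 'grasp_force': 0.0, 'qpos': [-52.2897, 26.5402, 50.3851, 84.7269, -20.6015, 78.3721, -26.6815]}
[67. 60.] n 4559 h 0.117 xy 1.619 -1.032 d 1.134 sat 15
[403.  36.] n 3780 h 0.117 xy 0.165 -1.224 d 0.767 sat 82
[569.  44.] n 87 h 0.117 xy -0.554 -1.134 d 0.029 sat 5
[612.  77.] n 545 h 0.019 xy -0.679 -0.946 d 0.208 sat 59
[425. 109.] n 1513 h 0.118 xy 0.128 -0.622 d 0.288 sat 10
[483.  87.] n 517 h 0.117 xy -0.096 -0.717 d 0.054 sat 37
[343.  99.] n 256 h 0.026 xy 0.418 -0.673 d 0.109 sat 49
[563. 100.] n 45 h 0.120 
[... 265 characters left out ...]
66.] n 353 h 0.056 xy 0.307 -0.224 d 0.056 sat 67
[259. 199.] n 774 h 0.025 xy 0.636 -0.089 d 0.184 sat 6
[209. 262.] n 543 h 0.017 xy 0.662 0.059 d 0.414 sat 3
[498. 231.] n 3301 h 0.115 xy 0.005 0.009 d 0.127 sat 21
[343. 217.] n 441 h 0.040 xy 0.393 -0.003 d 0.074 sat 19
[294. 226.] n 1178 h 0.081 xy 0.506 0.041 d 0.048 sat 10
[236. 224.] n 78 h 0.016 xy 0.668 0.030 d 0.072 sat 118
[234. 252.] n 972 h 0.071 xy 0.643 0.153 d 0.057 sat 9
[260. 233.] n 35 h 0.015 xy 0.603 0.056 d 0.039 sat 118
[330. 262.] n 341 h 0.094 xy 0.417 0.178 d 0.028 sat 8
[302. 309.] n 571 h 0.076 xy 0.467 0.297 d 0.042 sat 8
[276. 368.] n 1183 h 0.070 xy 0.499 0.429 d 0.069 sat 96
shift units [ 0.646 -2.763 -0.014]
```

b's rim is at 0.071, as nested. Next c.

```bash
python3 -m creep '{"translation":[[0.13,-0.55,0],[0.13,-0.55,0],[0.13,-0.55,0],[0.13,-0.55,0],[0.13,-0.55,0]],"turn":[[0,0,0],[0,0,0],[0,0,0],[0,0,0],[0,0,0]],"grip":[0.9,0.9,0.9,0.9,0.9]}'; python3 -m creep '{"translation":[[0,0,0.2],[0,0,0],[0,0,0]],"turn":[[0,0,0],[0,0,0],[0,0,0]],"grip":[0.8,0.8,0.8]}';python3 -c "
from meas import *
st();rows([.467,.296,.059])"
```

```text
time_s: 27.62
tool_pos: [0.4666, 0.2958, 0.1981]
tool_rot: [-180.0, 0.1, 64.1]
force: [1.4, 0.1, 0.0]
grip_width: 0.0781
grasp_force: 0.0
time_s: 28.0
tool_pos: [0.4698, 0.2935, 0.1831]
tool_rot: [179.9, 0.1, 63.9]
force: [0.2, 1.1, 0.5]
grip_width: 0.0698
grasp_force: 0.0
{'time_s': 28.0, 'tool_pos': [0.4698, 0.2935, 0.1831], 'tool_rot': [179.9498, 0.0644, 63.8896], 'force': [0.2212, 1.1174, 0.4933], 'grip_width': 0.0698, 'grasp_force': 0.0, 'qpos': [-79.7566, 10.4366, 50.4038, 101.5664, -8.3606, 71.9443, -53.3217]}
shift units [ 0.014 -0.046  1.552]
```

```bash
python3 -m creep '{"translation":[[0.01,-0.04,0.5],[0,0,0.5],[0,0,0.4],[0,0,0.15],[0,0,0]],"turn":[[0,0,0],[0,0,0],[0,0,0],[0,0,0],[0,0,0]],"grip":[0.8,0.8,0.8,0.7,0.6]}' 15;python3 -m creep '{"translation":[[0,0,0],[0,0,0],[0,0,0],[0,0,0],[0,0,0]],"turn":[[0,0,0],[0,0,0],[0,0,0],[0,0,0],[0,0,0]],"grip":[0.4,0.2,0.2,0.2,0.2]}'; python3 -c "
from h import *
st()"
```

```text
time_s: 28.62
tool_pos: [0.4669, 0.2965, 0.0594]
tool_rot: [180.0, 0.0, 64.0]
force: [-0.2, -0.6, -0.1]
grip_width: 0.0582
grasp_force: 0.0
time_s: 29.25
tool_pos: [0.4672, 0.2979, 0.0606]
tool_rot: [179.9, -0.1, 64.1]
force: [0.5, 1.1, 5.9]
grip_width: 0.0395
grasp_force: 15.0
{'time_s': 29.25, 'tool_pos': [0.4672, 0.2979, 0.0606], 'tool_rot': [179.9451, -0.131, 64.0541], 'force': [0.5312, 1.1158, 5.8843], 'grip_width': 0.0395, 'grasp_force': 15.0007, 'qpos': [-75.9764, 19.1681, 47.4483, 108.8864, -16.4562, 58.8131, -47.4435]}
```

```bash
python3 -m creep '{"translation":[[0,0,-0.3],[0,0,-0.5],[0,0,-0.5],[0,0,-0.2],[0,0,0]],"turn":[[0,0,0],[0,0,0],[0,0,0],[0,0,0],[0,0,0]],"grip":[0.2,0.2,0.2,0.2,0.2]}' 20; python3 -c "
from h import *
st();rows([.6445,.153,.18])"
```

```text
time_s: 29.88
tool_pos: [0.4662, 0.2977, 0.1796]
tool_rot: [-180.0, -0.1, 64.1]
force: [-0.4, 0.4, -1.3]
grip_width: 0.0386
grasp_force: 20.0
{'time_s': 29.875, 'tool_pos': [0.4662, 0.2977, 0.1796], 'tool_rot': [-179.9899, -0.0787, 64.0784], 'force': [-0.3745, 0.3789, -1.2996], 'grip_width': 0.0386, 'grasp_force': 20.0, 'qpos': [-80.5318, 10.4596, 50.6907, 102.0076, -8.5752, 71.4565, -53.4969]}
shift units [-0.653  2.795 -0.006]
```

```bash
python3 -m creep '{"translation":[[-0.13,0.56,0],[-0.13,0.56,0],[-0.13,0.56,0],[-0.13,0.56,0],[-0.13,0.56,0]],"turn":[[0,0,0],[0,0,0],[0,0,0],[0,0,0],[0,0,0]],"grip":[0.2,0.2,0.2,0.2,0.2]}';python3 -m creep '{"translation":[[0,0,0],[0,0,0],[0,0,0],[0,0,0]],"turn":[[0,0,0],[0,0,0],[0,0,0],[0,0,0]],"grip":[0.2,0.2,0.2,0.2]}'
cat > hold.py <<'E'
from meas import *
c=cam('side');W=world(c);f=c['frame']
T0=env.get_obs()['tool_pos'];st()
m=(W[...,2]>.03)&(W[...,2]<T0[2]-.004)&(abs(W[...,:2]-T0[:2]).max(-1)<.06)&(f.max(2)>60)
P=W[m]
for z in np.arange(.06,T0[2],.01):
    T=P[abs(P[:,2]-z)<.005]
    if len(T)>8:
        # silhouette mid across the horizontal direction normal to the view
        cx=np.array([.3802,.8014]);d=(T0[:2]-cx)/np.linalg.norm(T0[:2]-cx);n=np.array([-d[1],d[0]]);s=(T[:,:2]-T0[:2])@n;k=(T[:,:2]-T0[:2])@d
        print('z %.2f n %d across %.4f..%.4f mid %.4f near %.4f'%(z,len(T),s.min(),s.max(),(s.min()+s.max())/2,k.min()))
E
python3 hold.py; python3 -c "
from h import *
rows([.6445,.153,.13])"
```

```text
time_s: 30.5
tool_pos: [0.6447, 0.1517, 0.1764]
tool_rot: [-179.8, 0.1, 64.1]
force: [-0.1, 0.4, 0.3]
grip_width: 0.0395
grasp_force: 20.0
time_s: 31.0
tool_pos: [0.6441, 0.1541, 0.1792]
tool_rot: [-180.0, -0.0, 64.2]
force: [0.5, -0.2, -1.1]
grip_width: 0.0392
grasp_force: 20.0
{'time_s': 31.05, 'tool_pos': [0.6443, 0.1539, 0.1794], 'tool_rot': [-179.9711, -0.0334, 64.161], 'force': [0.1918, -0.1336, -1.0105], 'grip_width': 0.039, 'grasp_force': 19.9999, 'qpos': [-53.0932, 27.9806, 51.5002, 86.0699, -22.2149, 76.6644, -25.558]}
z 0.06 n 132 across -0.0249..0.0248 mid -0.0001 near -0.0271
z 0.07 n 137 across -0.0273..0.0256 mid -0.0008 near -0.0263
z 0.12 n 37 across -0.0172..0.0180 mid 0.0004 near -0.0184
z 0.13 n 62 across -0.0195..0.0181 mid -0.0007 near -0.0193
z 0.14 n 53 across -0.0185..0.0183 mid -0.0001 near -0.0187
z 0.15 n 58 across -0.0194..0.0178 mid -0.0008 near -0.0183
z 0.16 n 57 across -0.0188..0.0184 mid -0.0002 near -0.0203
z 0.17 n 73 across -0.0162..0.0186 mid 0.0012 near -0.0204
shift units [-0.009  0.007  0.617]
```

c and b line up within about 1 mm in both directions. Lower.

```bash
python3 -m creep '{"translation":[[0,0,0.25],[0,0,0.25],[0,0,0.15],[0,0,0],[0,0,0]],"turn":[[0,0,0],[0,0,0],[0,0,0],[0,0,0],[0,0,0]],"grip":[0.2,0.2,0.2,0.2,0.2]}';python3 -m creep '{"translation":[[0,0,0.15],[0,0,0.15],[0,0,0.15],[0,0,0],[0,0,0]],"turn":[[0,0,0],[0,0,0],[0,0,0],[0,0,0],[0,0,0]],"grip":[0.2,0.2,0.2,0.2,0.2]}'; python3 -c "
from h import *
st();rows([.6443,.1535,.08])"
```

```text
time_s: 31.68
tool_pos: [0.6453, 0.1524, 0.1278]
tool_rot: [180.0, -0.0, 64.0]
force: [0.4, 0.9, -0.7]
grip_width: 0.0391
grasp_force: 20.0
time_s: 32.3
tool_pos: [0.6451, 0.1525, 0.0915]
tool_rot: [180.0, -0.0, 64.1]
force: [-0.5, -0.3, -1.0]
grip_width: 0.0392
grasp_force: 20.0
{'time_s': 32.3, 'tool_pos': [0.6451, 0.1525, 0.0915], 'tool_rot': [179.9838, -0.0052, 64.0528], 'force': [-0.5423, -0.3371, -1.0392], 'grip_width': 0.0392, 'grasp_force': 19.9998, 'qpos': [-51.5006, 32.2125, 48.9798, 91.3121, -25.6402, 68.3202, -23.1957]}
shift units [ 0.007 -0.014  0.143]
```

```bash
python3 -m creep '{"translation":[[0,0,0.07],[0,0,0.05],[0,0,0.02],[0,0,0],[0,0,0]],"turn":[[0,0,0],[0,0,0],[0,0,0],[0,0,0],[0,0,0]],"grip":[0.2,0.2,0.2,0.2,0.2]}';python3 -m creep '{"translation":[[0,0,0.02],[0,0,0],[0,0,0]],"turn":[[0,0,0],[0,0,0],[0,0,0]],"grip":[0.2,0.2,0.2]}'
```

```text
time_s: 32.92
tool_pos: [0.645, 0.1526, 0.0803]
tool_rot: [180.0, -0.0, 64.1]
force: [0.4, -0.5, -0.1]
grip_width: 0.039
grasp_force: 20.0
time_s: 33.3
tool_pos: [0.6453, 0.1526, 0.0796]
tool_rot: [180.0, -0.1, 64.1]
force: [-1.5, -0.5, 6.3]
grip_width: 0.0394
grasp_force: 20.0
```

```bash
python3 -m creep '{"translation":[[0,0,0],[0,0,0],[0,0,0],[0,0,0],[0,0,-0.2]],"turn":[[0,0,0],[0,0,0],[0,0,0],[0,0,0],[0,0,0]],"grip":[0.4,0.6,0.7,0.7,0.7]}'; python3 -m creep '{"translation":[[0,0,-0.5],[0,0,-0.6],[0,0,-0.2],[0,0,0],[0,0,0]],"turn":[[0,0,0],[0,0,0],[0,0,0],[0,0,0],[0,0,0]],"grip":[0.7,0.7,0.7,0.7,0.7]}';python3 -c "
from meas import *
st();beakers(cam('side'));rows([.416,.1765,.2])" | grep -v sat\ [1-9][0-9]
```

```text
time_s: 33.92
tool_pos: [0.6437, 0.1525, 0.0937]
tool_rot: [-179.9, 0.1, 64.1]
force: [-0.4, 0.1, -0.6]
grip_width: 0.0602
grasp_force: 0.0
time_s: 34.55
tool_pos: [0.644, 0.1527, 0.1971]
tool_rot: [-179.9, 0.1, 64.1]
force: [0.1, -0.5, -0.5]
grip_width: 0.0608
grasp_force: 0.0
{'time_s': 34.55, 'tool_pos': [0.644, 0.1527, 0.1971], 'tool_rot': [-179.8959, 0.075, 64.059], 'force': [0.0916, -0.4897, -0.4985], 'grip_width': 0.0608, 'grasp_force': 0.0, 'qpos': [-53.1864, 27.3695, 51.9448, 84.7309, -21.6632, 78.5524, -25.967]}
[569.  44.] n 70 h 0.116 xy -0.556 -1.135 d 0.022 sat 5
[564. 100.] n 42 h 0.119 xy -0.309 -0.527 d 0.053 sat 7
[575. 102.] n 36 h 0.119 xy -0.334 -0.511 d 0.047 sat 5
[564. 121.] n 562 h 0.117 xy -0.303 -0.466 d 0.085 sat 5
[262. 200.] n 716 h 0.024 xy 0.623 -0.083 d 0.189 sat 6
[209. 264.] n 523 h 0.017 xy 0.661 0.068 d 0.398 sat 3
[229. 202.] n 37 h 0.026 xy 0.710 -0.047 d 0.052 sat 5
[234. 251.] n 1028 h 0.093 xy 0.645 0.151 d 0.042 sat 9
[330. 262.] n 340 h 0.094 xy 0.417 0.176 d 0.029 sat 8
shift units [-0.978 -2.692 -0.032]
```

```bash
python3 -m creep '{"translation":[[-0.19,-0.54,0],[-0.19,-0.54,0],[-0.19,-0.54,0],[-0.19,-0.54,0],[-0.2,-0.54,0]],"turn":[[0,0,0],[0,0,0],[0,0,0],[0,0,0],[0,0,0]],"grip":[0.7,0.7,0.7,0.7,0.7]}'; python3 -m creep '{"translation":[[0,0,0.2],[0,0,0],[0,0,0]],"turn":[[0,0,0],[0,0,0],[0,0,0]],"grip":[0.7,0.7,0.7]}';python3 -c "
from meas import *
st();rows([.416,.177,.078])"
```

```text
time_s: 35.22
tool_pos: [0.4147, 0.178, 0.1971]
tool_rot: [-180.0, 0.1, 64.1]
force: [-0.7, 0.5, 0.4]
grip_width: 0.061
grasp_force: 0.0
time_s: 35.6
tool_pos: [0.418, 0.1772, 0.1821]
tool_rot: [179.9, 0.1, 63.9]
force: [0.8, -0.8, -0.5]
grip_width: 0.0608
grasp_force: 0.0
{'time_s': 35.6, 'tool_pos': [0.418, 0.1772, 0.1821], 'tool_rot': [179.9081, 0.1461, 63.9396], 'force': [0.7781, -0.7504, -0.5298], 'grip_width': 0.0608, 'grasp_force': 0.0, 'qpos': [-82.4533, -9.8461, 51.9538, 114.2326, 8.2995, 72.1229, -59.5471]}
shift units [-0.01  -0.023  1.301]
```

```bash
python3 -m creep '{"translation":[[-0.01,-0.02,0.4],[0,0,0.4],[0,0,0.35],[0,0,0.15],[0,0,0]],"turn":[[0,0,0],[0,0,0],[0,0,0],[0,0,0],[0,0,0]],"grip":[0.7,0.7,0.7,0.6,0.5]}' 12;python3 -m creep '{"translation":[[0,0,0],[0,0,0],[0,0,0],[0,0,0],[0,0,0]],"turn":[[0,0,0],[0,0,0],[0,0,0],[0,0,0],[0,0,0]],"grip":[0.3,0.1,0.1,0.1,0.1]}'; python3 -c "
from h import *
st()"
```

```text
time_s: 36.22
tool_pos: [0.4157, 0.1771, 0.0782]
tool_rot: [179.9, 0.2, 64.0]
force: [0.1, -0.5, 0.6]
grip_width: 0.0492
grasp_force: 0.0
time_s: 36.85
tool_pos: [0.4159, 0.1784, 0.0792]
tool_rot: [180.0, -0.1, 64.1]
force: [0.2, 0.4, 5.3]
grip_width: 0.0259
grasp_force: 12.0
{'time_s': 36.85, 'tool_pos': [0.4159, 0.1784, 0.0792], 'tool_rot': [179.9688, -0.0906, 64.0569], 'force': [0.2089, 0.3752, 5.3026], 'grip_width': 0.0259, 'grasp_force': 12.0004, 'qpos': [-83.0028, 0.4186, 57.5185, 121.4498, -0.4531, 58.2359, -51.1902]}
```

```bash
python3 -m creep '{"translation":[[0,0,-0.3],[0,0,-0.5],[0,0,-0.5],[0,0,-0.3],[0,0,0]],"turn":[[0,0,0],[0,0,0],[0,0,0],[0,0,0],[0,0,0]],"grip":[0.1,0.1,0.1,0.1,0.1]}' 18; python3 -c "
from h import *
st();rows([.6448,.153,.205])"
```

```text
time_s: 37.48
tool_pos: [0.4159, 0.1785, 0.2076]
tool_rot: [180.0, -0.2, 64.1]
force: [-0.1, 0.7, -0.8]
grip_width: 0.0254
grasp_force: 18.0
{'time_s': 37.475, 'tool_pos': [0.4159, 0.1785, 0.2076], 'tool_rot': [179.9798, -0.1738, 64.0674], 'force': [-0.1097, 0.679, -0.7563], 'grip_width': 0.0254, 'grasp_force': 18.0, 'qpos': [-83.7369, -12.3661, 51.4886, 112.4754, 9.8992, 75.3487, -61.3385]}
shift units [0.964 2.713 0.036]
```

```bash
python3 -m creep '{"translation":[[0.19,0.54,0],[0.19,0.54,0],[0.19,0.54,0],[0.19,0.54,0],[0.2,0.55,0]],"turn":[[0,0,0],[0,0,0],[0,0,0],[0,0,0],[0,0,0]],"grip":[0.1,0.1,0.1,0.1,0.1]}';python3 -m creep '{"translation":[[0,0,0],[0,0,0],[0,0,0],[0,0,0]],"turn":[[0,0,0],[0,0,0],[0,0,0],[0,0,0]],"grip":[0.1,0.1,0.1,0.1]}'; python3 hold.py
```

```text
time_s: 38.1
tool_pos: [0.6444, 0.1518, 0.2034]
tool_rot: [-179.9, 0.2, 64.1]
force: [0.1, 0.1, 0.2]
grip_width: 0.0255
grasp_force: 18.0
time_s: 38.6
tool_pos: [0.6429, 0.1533, 0.2071]
tool_rot: [-180.0, -0.1, 64.1]
force: [0.4, 0.6, -0.0]
grip_width: 0.0253
grasp_force: 18.0
{'time_s': 38.65, 'tool_pos': [0.6431, 0.1532, 0.2071], 'tool_rot': [-179.9789, -0.0965, 64.1346], 'force': [-0.514, 0.8551, -0.4709], 'grip_width': 0.0253, 'grasp_force': 18.0, 'qpos': [-58.0815, 30.0946, 60.4192, 84.3936, -26.3235, 80.6697, -22.6412]}
z 0.06 n 92 across -0.0232..0.0254 mid 0.0011 near -0.0276
z 0.07 n 174 across -0.0260..0.0269 mid 0.0005 near -0.0263
z 0.08 n 95 across -0.0180..0.0193 mid 0.0006 near -0.0182
z 0.09 n 125 across -0.0179..0.0208 mid 0.0014 near -0.0198
z 0.13 n 29 across -0.0122..0.0111 mid -0.0006 near -0.0107
z 0.14 n 36 across -0.0112..0.0114 mid 0.0001 near -0.0120
z 0.15 n 36 across -0.0122..0.0116 mid -0.0003 near -0.0133
z 0.16 n 43 across -0.0108..0.0118 mid 0.0005 near -0.0125
z 0.17 n 40 across -0.0126..0.0113 mid -0.0006 near -0.0126
z 0.18 n 42 across -0.0126..0.0115 mid -0.0005 near -0.0126
z 0.19 n 39 across -0.0112..0.0118 mid 0.0003 near -0.0127
z 0.20 n 22 across -0.0067..0.0121 mid 0.0027 near -0.0123
```

```bash
python3 -m creep '{"translation":[[0.01,0.01,0.25],[0,0,0.2],[0,0,0.15],[0,0,0],[0,0,0]],"turn":[[0,0,0],[0,0,0],[0,0,0],[0,0,0],[0,0,0]],"grip":[0.1,0.1,0.1,0.1,0.1]}';python3 -m creep '{"translation":[[0,0,0.15],[0,0,0.15],[0,0,0.2],[0,0,0],[0,0,0]],"turn":[[0,0,0],[0,0,0],[0,0,0],[0,0,0],[0,0,0]],"grip":[0.1,0.1,0.1,0.1,0.1]}'; python3 -c "
from h import *
st();rows([.6443,.1535,.1022])"
```

```text
time_s: 39.28
tool_pos: [0.6452, 0.1524, 0.1588]
tool_rot: [180.0, -0.0, 64.0]
force: [-0.0, -0.1, 0.6]
grip_width: 0.0253
grasp_force: 18.0
time_s: 39.9
tool_pos: [0.645, 0.1524, 0.1186]
tool_rot: [180.0, 0.0, 64.0]
force: [-0.1, -0.4, -0.8]
grip_width: 0.0256
grasp_force: 18.0
{'time_s': 39.9, 'tool_pos': [0.645, 0.1524, 0.1186], 'tool_rot': [179.9857, 0.0055, 64.0463], 'force': [-0.0908, -0.3776, -0.79], 'grip_width': 0.0256, 'grasp_force': 18.0, 'qpos': [-56.5917, 34.1018, 57.5417, 90.0283, -29.7341, 72.4523, -20.3085]}
shift units [ 0.008 -0.014  0.205]
```

```bash
python3 -m creep '{"translation":[[0,0,0.1],[0,0,0.07],[0,0,0.03],[0,0,0],[0,0,0]],"turn":[[0,0,0],[0,0,0],[0,0,0],[0,0,0],[0,0,0]],"grip":[0.1,0.1,0.1,0.1,0.1]}';python3 -m creep '{"translation":[[0,0,0.015],[0,0,0],[0,0,0]],"turn":[[0,0,0],[0,0,0],[0,0,0]],"grip":[0.1,0.1,0.1]}'
```

```text
time_s: 40.52
tool_pos: [0.6449, 0.1526, 0.1026]
tool_rot: [180.0, -0.0, 64.1]
force: [-0.2, 0.6, -0.3]
grip_width: 0.0255
grasp_force: 18.0
time_s: 40.9
tool_pos: [0.6453, 0.1526, 0.1023]
tool_rot: [180.0, -0.1, 64.1]
force: [-1.4, -0.3, 4.9]
grip_width: 0.0257
grasp_force: 18.0
```

Seated at the expected height. Release, retreat, final look.

```bash
python3 -m creep '{"translation":[[0,0,0],[0,0,0],[0,0,0],[0,0,0],[0,0,-0.2]],"turn":[[0,0,0],[0,0,0],[0,0,0],[0,0,0],[0,0,0]],"grip":[0.3,0.5,0.6,0.6,0.6]}'; python3 -m creep '{"translation":[[0,0,-0.5],[0,0,-0.5],[0,0,-0.2],[-0.5,0,0],[-0.5,0,0]],"turn":[[0,0,0],[0,0,0],[0,0,0],[0,0,0],[0,0,0]],"grip":[0.6,0.6,0.6,0.6,0.6]}';python3 -m creep '{"translation":[[-0.5,0,0],[-0.5,0,0],[0,0,0],[0,0,0]],"turn":[[0,0,0],[0,0,0],[0,0,0],[0,0,0]],"grip":[0.6,0.6,0.6,0.6]}';python3 -c "
from meas import *
st();c=cam('side','s9.png');beakers(c)
I=cv2.resize(c['frame'][140:300,170:370],(750,600),interpolation=2);cv2.imwrite('pics/s9c.png',I[:,:,::-1])" | grep -v 'h 0.11'
```

```text
time_s: 41.52
tool_pos: [0.6438, 0.1525, 0.1165]
tool_rot: [-179.9, 0.1, 64.1]
force: [-0.1, 0.7, -0.1]
grip_width: 0.0508
grasp_force: 0.0
time_s: 42.15
tool_pos: [0.6093, 0.0799, 0.2133]
tool_rot: [180.0, 0.0, 64.1]
force: [0.3, -0.3, 1.3]
grip_width: 0.0523
grasp_force: 0.0
time_s: 42.65
tool_pos: [0.5749, 0.0095, 0.2133]
tool_rot: [-180.0, -0.1, 64.1]
force: [0.2, -0.6, 0.2]
grip_width: 0.0523
grasp_force: 0.0
{'time_s': 42.65, 'tool_pos': [0.5749, 0.0095, 0.2133], 'tool_rot': [-179.9697, -0.0649, 64.08], 'force': [0.1523, -0.6244, 0.2179], 'grip_width': 0.0523, 'grasp_force': 0.0, 'qpos': [-58.9906, 17.3057, 66.7316, 96.6953, -16.3726, 76.8315, -15.3262]}
[612.  77.] n 551 h 0.019 xy -0.678 -0.944 d 0.206 sat 57
[343.  99.] n 263 h 0.026 xy 0.421 -0.675 d 0.108 sat 48
[316. 127.] n 596 h 0.051 xy 0.508 -0.443 d 0.137 sat 55
[396. 154.] n 331 h 0.056 xy 0.239 -0.294 d 0.059 sat 79
[375. 166.] n 355 h 0.056 xy 0.310 -0.225 d 0.058 sat 76
[239. 217.] n 1707 h 0.025 xy 0.668 0.047 d 0.425 sat 5
[343. 217.] n 442 h 0.040 xy 0.393 -0.003 d 0.073 sat 18
[260. 234.] n 38 h 0.016 xy 0.605 0.061 d 0.039 sat 112
[276. 368.] n 1178 h 0.070 xy 0.499 0.429 d 0.069 sat 92
```

View pics/s9c.png

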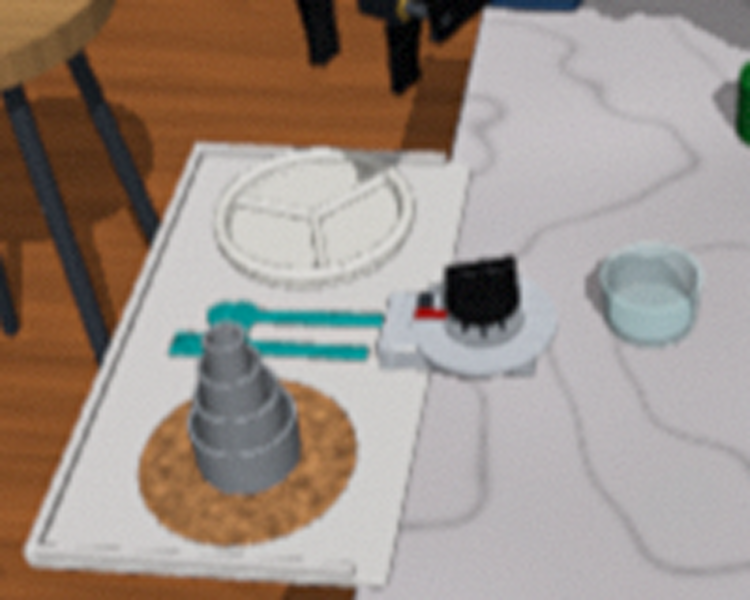

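All four beakers are nested upright on the mat (240,420), the pointer is at the stop (428,312), and nothing else has moved.

```bash
python3 -c "
from cell import env
print(env.sign_off())"
```

```text
the job is handed in; nothing more can be done
None
```

The clamp was tightened first, until its pointer met the stop block, then all four steel beakers were nested upright in size order on the cork mat, nothing else looked moved, and the job was handed in after about 43 s of robot time.

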